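# Weigh the sample jar from behind the reagent bottles

### The job

The amber sample jar in the caddy has to go on the balance, but three tall reagent bottles stand in its way. First move all three bottles out to the blue side tray and stand them there, only then take the jar out and stand it in the middle of the balance pan, and after that put every bottle back on the mark where it stood at the start. Keep the bottles and the jar upright and leave the coverslip box, the tally counter and the timer where they are.

Things in the scene. Friction and masses are not known exactly. Their poses are not given: they have to be found in the camera images.
- red_center (a point): bottle with the red cap and red band: white, upright, round; straight body 45 mm in diameter from its base to 104 mm, then a 35 mm cap, 130 mm tall in all, about 0.2 kg. The point is at its centre, 65 mm above its base; z up along the bottle. It starts on one of the caddy's three outer marks; which bottle is on which mark varies.
- blue_center (a point): bottle with the blue cap and blue band: white, upright, round; straight body 45 mm in diameter from its base to 104 mm, then a 35 mm cap, 130 mm tall in all, about 0.2 kg. The point is at its centre, 65 mm above its base; z up along the bottle. It starts on one of the caddy's three outer marks; which bottle is on which mark varies.
- yellow_center (a point): bottle with the yellow cap and yellow band: white, upright, round; straight body 45 mm in diameter from its base to 104 mm, then a 35 mm cap, 130 mm tall in all, about 0.2 kg. The point is at its centre, 65 mm above its base; z up along the bottle. It starts on one of the caddy's three outer marks; which bottle is on which mark varies.
- jar_center (a point): low amber sample jar with a black lid and a small orange dot on top: upright, round, 48 mm in diameter (lid 49 mm), 48 mm tall, about 0.12 kg. The point is at its centre, 24 mm above its base. It starts on the caddy's inner mark, hemmed in by the three taller bottles.
- caddy: fixed aluminium caddy, 200 mm (x) by 210 mm (y), origin under its centre, z up. Floor 5 mm above the table, rim 14 mm high, rail 43 mm high along its rear (+x) edge (bar at x = 98 mm). Four round grey marks with a black edge, 58 mm in diameter, on the floor at (x, y) = (15, 0) mm for the jar and (-50, 0), (15, 65), (15, -65) mm for the bottles; things stand within a few mm of their mark's middle. Its place and yaw vary.
- tray: fixed empty blue side tray, 290 mm long (x) by 130 mm wide (y), walls 4 mm thick and 16 mm high, floor 4 mm above the table; origin under its centre, z up. Three bottles fit in a row, for instance 90 mm apart. It stands on the left or the right of the caddy.
- pan (a point): centre of the top face of the round steel pan (100 mm in diameter, top 55 mm above the table) of the fixed white balance, which is 230 mm (x) by 150 mm (y), its display 115 mm behind the pan's centre in +x and lower than the pan; z up. The pan does not move under load. It stands on the other side of the caddy from the tray.
- coverslip_center (a point): bystander: small green coverslip box with a green lid, 37 x 37 x 28 mm, loose in one corner of the caddy, in front (-x) on its +y side; the point is its centre, 14 mm above its base. To be left alone.
- tally_center (a point): bystander: round steel tally counter, 42 mm in diameter, 22 mm high with a black 7 mm button on top, loose on the table beside the caddy; the point is on its axis, 11 mm above the table. To be left alone.
- timer_center (a point): bystander: orange bench timer, 42 x 36 x 20 mm, loose on the table beside the caddy; the point is its centre, 10 mm above the table. To be left alone.

How it is judged:
On the way, in this order (a step that is already met when the one before it is completed fails the run):
1. all three bottles stand released in the blue side tray (x of red_center in the frame of tray between -0.125 and 0.125 m and y of red_center in the frame of tray between -0.045 and 0.045 m and z of red_center in the frame of tray between 0.062 and 0.076 m and angle between each of red_center, blue_center, yellow_center's own z axis and vertical below 0.1 rad and linear speed of each of red_bottle, blue_bottle, yellow_bottle below 0.03 m/s and contact force between the fingers and red_bottle below 0.2 N and x of blue_center in the frame of tray between -0.125 and 0.125 m and y of blue_center in the frame of tray between -0.045 and 0.045 m and z of blue_center in the frame of tray between 0.062 and 0.076 m and contact force between the fingers and blue_bottle below 0.2 N and x of yellow_center in the frame of tray between -0.125 and 0.125 m and y of yellow_center in the frame of tray between -0.045 and 0.045 m and z of yellow_center in the frame of tray between 0.062 and 0.076 m and contact force between the fingers and yellow_bottle below 0.2 N), for 0.2 s.
2. the jar stands in the middle of the balance pan (horizontal distance between jar_center and pan below 0.015 m and z of jar_center in the frame of pan between 0.02 and 0.028 m and angle between jar_center's own z axis and vertical below 0.1 rad and linear speed of jar below 0.03 m/s and contact force between the fingers and jar below 0.2 N), for 0.2 s.
3. each bottle stands again where it started (distance of each of red_center, blue_center, yellow_center from where it was at the start of the episode below 0.015 m and angle between each of red_center, blue_center, yellow_center's own z axis and vertical below 0.1 rad and linear speed of each of red_bottle, blue_bottle, yellow_bottle below 0.02 m/s), for 0.2 s.
At the end, for the whole second after the job is handed in: Each bottle stands upright within 15 mm of where it started, the jar stands upright on the balance pan within 15 mm of its centre, and all are released and at rest (all of step 3 and horizontal distance between jar_center and pan below 0.015 m and z of jar_center in the frame of pan between 0.02 and 0.028 m and angle between jar_center's own z axis and vertical below 0.1 rad and linear speed of jar below 0.03 m/s); the robot touches nothing.
It fails at once if the coverslip box is pushed more than 20 mm from its place (distance of coverslip_center from where it was at the start of the episode above 0.02 m).
It fails at once if the tally counter is pushed more than 20 mm from its place (distance of tally_center from where it was at the start of the episode above 0.02 m).
It fails at once if the timer is pushed more than 20 mm from its place (distance of timer_center from where it was at the start of the episode above 0.02 m).
It fails at once if a bottle or the jar is tipped over (angle between any of red_center, blue_center, yellow_center, jar_center's own z axis and vertical above 0.6 rad).
It fails at once if the jar is taken out (more than 40 mm from its place and not yet over the pan) while a bottle is not in the side tray (distance of jar_center from where it was at the start of the episode above 0.04 m and horizontal distance between jar_center and pan above 0.06 m and (not (x of red_center in the frame of tray between -0.125 and 0.125 m and y of red_center in the frame of tray between -0.045 and 0.045 m) or not (x of blue_center in the frame of tray between -0.125 and 0.125 m and y of blue_center in the frame of tray between -0.045 and 0.045 m) or not (x of yellow_center in the frame of tray between -0.125 and 0.125 m and y of yellow_center in the frame of tray between -0.045 and 0.045 m))).
It also fails if it takes over 144 s, if anything falls off the work surface, if the arm or the gripper's body presses on something with over 40 N, if the wrist force passes 120 N, or if a joint passes its speed limit or range.

### The arm

A 6-joint arm with a two-finger parallel gripper is mounted at the origin on the work surface. World frame = base frame: x ahead of the robot, y to its left, z up, the work surface at z = 0. Lengths are in m, angles in rad, forces in N, time in s.
With the tool pointing down it reaches from about 0.25 to 0.775 m from the base axis. Payload 4 kg.
Tool frame: the origin (TCP) lies midway between the tips of the shut fingers; the grasp point (between the pads) lies 19 mm behind it; z points along the fingers, y is the direction in which the jaws open and shut (so a half turn about z gives the same grasp; the last joint's range is limited). The gripper opens to 94 mm and grips with 3 to 60 N. Pads are 16 mm wide; open, the fingers measure 119 mm over their backs; the gripper's body (75 mm by 177 mm) begins 78 mm behind the grasp point.
Start: joints at [1.135, 0.087, 1.371, -0, 1.684, -0.103], TCP at [0.18, 0.52, 0.206] pointing down, gripper open.
Joint ranges: [-3.1, 3.1], [-0.76, 2.03], [0.27, 2.55], [-1.08, 4.22], [0.17, 2.65], [-2.57, 2.57]. Speed limits (rad/s): [2.79, 2.79, 3.14, 3.14, 3.14, 3.14].

### API

Orientations are given as [roll, pitch, yaw] about the fixed x, y, z axes, in that order (R = Rz(yaw) Ry(pitch) Rx(roll)).
In Python, from bench import get_obs, snapshot, ticket gives the robot as it stands.
- The arm moves only by the shell command python3 -m creep 'ROWS' [OPENING]. ROWS is JSON, a list that holds one entry, the list of rows, each a list of 4 numbers: the shift along the tool's x, y, z in mm, then the turn about the tool's z in degrees. A call has 1 to 8 rows; each row shifts and turns the commanded pose from where the row before left it, along the tool's axes as they then stand; what a row does not reach is not made up. A row lasts 1/8 s, in which the tool goes at most 62.5 mm and 10.7 degrees, less where a joint would pass 70% of its speed; a pose out of reach is approached as far as the arm can. A call with a gripper value outside its range is refused whole. OPENING is the opening, from 0 (shut) to 1 (fully open), set as the call begins (- or left out, the last holds). The fingers move at their own pace and stop on an object; the grip force is fixed at half the most. Time passes only in rows, so rows that do not move let the fingers close. It gives the time, the measured TCP pose, the force and the opening at its end, in the units of the state.
- get_obs(): the state, without advancing time (a new reading comes with each control period).
- snapshot(name): name is "scene" or "top" or "wrist"; returns a dict with "color" (480x640x3 uint8, red, green, blue), "depth" (480x640 float32, m along the optical axis (not along the pixel's ray), 0 where there is no reading), "fx", "fy", "cx", "cy" (pixels), "extrinsics" (4x4, takes a point from world to camera coordinates). Camera axes: x right, y down, z forward; pixel columns grow to the right and rows downward; lengths in m; the calibration is good to about 2 mm. The wrist camera is an equidistant fisheye: a pixel r from the principal point sees the ray r / f radians off the axis. A picture is of the moment at which its call begins.
- ticket.close_job(): hands the job in, once; it reports no verdict.
The state is a dict: "time": time; "joint_positions": joint angles; "qvel": joint speeds; "joint_torque": joint torques, N m; "tool_pos": TCP position; "ee_rot": TCP orientation; "wrist_force": force on the tool from outside, world axes, zero at the start; "wrist_torque": the same for the moment, N m; "width": finger opening in m.
Only numpy, scipy, OpenCV 4.12 (cv2) and the standard library are available. Lean on these libraries where they do the work, as an engineer would, in place of code of your own. Each camera call takes 0.05 s, during which the arm holds its last target. There are 200 camera calls.

## Working session

There is one attempt and no reset: what is moved stays moved. The work goes in short steps, Python scripts to look and compute and a shell command to move; the robot and the scene stay as the last step left them, time stands still between calls to the robot, and variables do not carry over. Pictures are saved under pics/ and viewed, on a budget of 14 in all, crops included, one or two more only if the job needs it, and the job is handed in when it is done.

```bash
ls; mkdir -p pics; python3 - <<'E'
from bench import get_obs, snapshot
import cv2, numpy as np
print(get_obs())
for n in("top","scene"):
    s=snapshot(n); cv2.imwrite(f"pics/{n}0.png",s["color"][...,::-1]); np.savez(f"{n}0.npz",**s)
    print(n,s["fx"],s["fy"],s["cx"],s["cy"],s["extrinsics"])
E
```

```text
pics
{'time': 0.0, 'joint_positions': array([ 1.13490222e+00,  8.79296512e-02,  1.37222930e+00, -1.31170921e-05,
        1.68360029e+00, -1.03111567e-01]), 'qvel': array([ 0.00092904, -0.00026125, -0.00197557,  0.00102189, -0.0004199 ,
        0.00147735]), 'joint_torque': array([-9.95529663e-04, -3.40192616e+01, -3.02424145e+01,  7.16360752e-02,
        3.33326217e-02, -1.75529112e-04]), 'tool_pos': array([0.1794542 , 0.51932364, 0.2043307 ]), 'ee_rot': array([-3.13943623e+00, -2.10037083e-04,  2.80880842e+00]), 'wrist_force': array([-0.23481911,  0.32704196,  0.14353036]), 'wrist_torque': array([0.03643334, 0.04505002, 0.04316147]), 'width': 0.09363011934500756}
top 467.9273273833039 467.9273273833039 312.45617435431933 234.26056645441457 [[-0.04086934 -0.99915052 -0.00528496  0.03420948]
 [-0.97310125  0.04100294 -0.22669962  0.56633648]
 [ 0.22672374 -0.00412226 -0.97395039  0.75455704]
 [ 0.          0.          0.          1.        ]]
scene 443.6696306422384 443.6696306422384 322.3274458777456 229.13698304594604 [[-0.80146352  0.5979911  -0.00792928  0.43469772]
 [ 0.51207408  0.67934276 -0.52561731 -0.25339241]
 [-0.30892777 -0.42532348 -0.85068418  1.24488799]
 [ 0.          0.          0.          1.        ]]
```

View pics/top0.png

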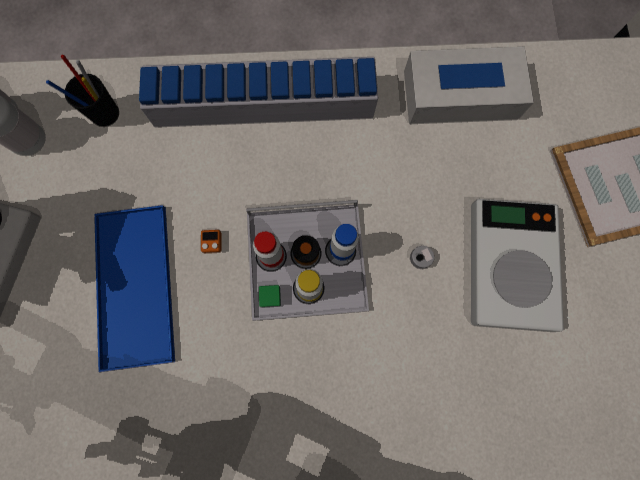

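View pics/scene0.png

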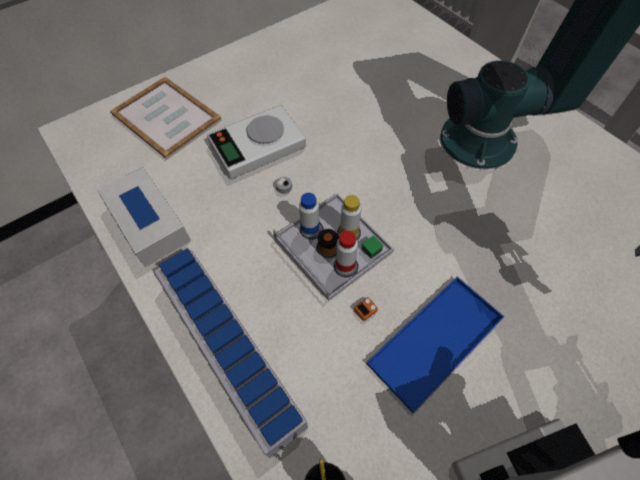

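The top view shows the red cap at (265,242), blue (346,235), yellow (309,283), the jar at (306,249), the box at (269,296), the timer at (211,241), the tally counter at (424,257), the pan at (522,278), and the tray on the left around (135,288). The scene view agrees.

```bash
cat > h.py <<'E'
import cv2, numpy as np
def ray(s,uv,z):
    E=s["extrinsics"];R=E[:3,:3];c=-R.T@E[:3,3]
    d=R.T@np.array([(uv[0]-s["cx"])/s["fx"],(uv[1]-s["cy"])/s["fy"],1]);return c+d*(z-c[2])/d[2]
def blob(img,lo,hi,win,k=0):
    x0,y0,x1,y1=win;hsv=cv2.cvtColor(img,cv2.COLOR_RGB2HSV)[y0:y1,x0:x1]
    m=cv2.inRange(hsv,lo,hi);cs,_=cv2.findContours(m,cv2.RETR_EXTERNAL,cv2.CHAIN_APPROX_NONE)
    c=max(cs,key=cv2.contourArea)+np.array([x0,y0]);return c
E
cat > m.py <<'E'
from h import *
for cam,W in(("top",dict(red=(250,225,283,275),blue=(328,218,365,268),yel=(290,265,328,305),jar=(290,235,320,262),green=(255,280,285,310),timer=(195,225,225,258),tray=(85,195,185,380))),
 ("scene",dict(red=(335,228,360,250),blue=(298,190,320,210),yel=(340,192,362,212),jar=(318,228,338,250),green=(360,230,386,260),timer=(350,290,385,325),tray=(360,270,510,420)))):
    s=dict(np.load(cam+"0.npz"));img=s["color"]
    P=dict(red=((0,140,90),(8,255,255),.135),blue=((100,120,60),(125,255,255),.135),yel=((20,130,90),(35,255,255),.135),jar=((5,140,80),(18,255,255),.053),green=((45,100,40),(85,255,255),.033),timer=((5,140,90),(18,255,255),.02),tray=((100,120,30),(125,255,255),.016))
    for k,(lo,hi,z) in P.items():
        c=blob(img,lo,hi,W[k]);(u,v),wh,a=cv2.minAreaRect(c)
        M=cv2.moments(c);cx=(M["m10"]/M["m00"],M["m01"]/M["m00"])
        print(cam,k,np.round(cx,1),np.round(wh,1),"->",np.round(ray(s,cx,z),4), "box",np.round(ray(s,(u,v),z)[:2],4))
        if k=="tray":
            for p in cv2.boxPoints(cv2.minAreaRect(c)): print("  corner",np.round(p),np.round(ray(s,p,z)[:2],4))
s=dict(np.load("top0.npz"));g=cv2.cvtColor(s["color"],cv2.COLOR_RGB2GRAY)
print("grey pan/body",g[278,522],g[315,520])
sub=cv2.GaussianBlur(g[240:312,485:560],(3,3),0);m=(sub<(int(g[278,522])+int(g[315,520]))/2).astype(np.uint8)
cs,_=cv2.findContours(m,0,1);c=max(cs,key=cv2.contourArea)+np.array([485,240]);e=cv2.fitEllipse(c);print("pan",e,ray(s,e[0],.055))
for p in((424,257),):print("tally",ray(s,p,.022))
for p in((249,205),(357,201),(367,311),(254,319)):print("caddy",ray(s,p,.014))
im=cv2.resize(s["color"][190:330,230:390],None,fx=5,fy=5,interpolation=cv2.INTER_CUBIC)[:600,:800];cv2.imwrite("pics/crop.png",im[...,::-1])
E
python3 m.py
```

```text
top red [264.1 241.4] [19. 20.] -> [0.5425 0.0884 0.135 ] box [0.5424 0.0886]
top blue [345.5 234. ] [20. 21.] -> [ 0.5493 -0.0418  0.135 ] box [ 0.5492 -0.0418]
top yel [308.3 280.3] [20.5 21.2] -> [0.4774 0.0205 0.135 ] box [0.4776 0.0206]
top jar [305.4 247.5] [9.4 8.5] -> [0.5466 0.024  0.053 ] box [0.5466 0.0239]
top green [268.8 295.7] [21. 20.] -> [0.4666 0.0922 0.033 ] box [0.4668 0.0919]
top timer [208.8 239.7] [21. 17.] -> [0.5756 0.2023 0.02  ] box [0.574 0.201]
top tray [132.8 288.7] [161.5  76.5] -> [0.4911 0.3402 0.016 ] box [0.492  0.3424]
  corner [ 89. 210.] [0.6435 0.4306]
  corner [165. 205.] [0.6464 0.2866]
  corner [175. 367.] [0.3517 0.2607]
  corner [ 98. 371.] [0.3494 0.3939]
scene red [347.5 237.9] [16.3 14.1] -> [0.5453 0.0931 0.135 ] box [0.5447 0.0932]
scene blue [308.1 200.3] [14.8 14.1] -> [ 0.5548 -0.0337  0.135 ] box [ 0.5544 -0.0337]
scene yel [351.8 202.1] [14.8 12.7] -> [0.4815 0.0277 0.135 ] box [0.4808 0.0286]
scene jar [327.4 236.6] [5. 7.] -> [0.5473 0.0267 0.053 ] box [0.5469 0.0267]
scene green [372.1 245.4] [16.7 15.5] -> [0.4717 0.0986 0.033 ] box [0.4711 0.0982]
scene timer [366.4 310.1] [16.4 17.3] -> [0.5794 0.2095 0.02  ] box [0.5777 0.2054]
scene tray [433.9 342.8] [ 67.2 131.5] -> [0.512  0.3484 0.016 ] box [0.5089 0.3478]
  corner [365. 365.] [0.6561 0.2962]
  corner [458. 272.] [0.3529 0.2614]
  corner [505. 319.] [0.3538 0.4022]
  corner [412. 412.] [0.6407 0.4208]
grey pan/body 104 148
pan ((521.6350708007812, 278.1376953125), (55.092796325683594, 62.91182327270508), 121.50996398925781) [ 0.47641399 -0.34814065  0.055     ]
tally [ 0.52621015 -0.1909646   0.022     ]
caddy [0.64104803 0.12816061 0.014     ]
caddy [ 0.64025472 -0.07647594  0.014     ]
caddy [ 0.43379343 -0.08153144  0.014     ]
caddy [0.42799195 0.12136683 0.014     ]
```

View pics/crop.png

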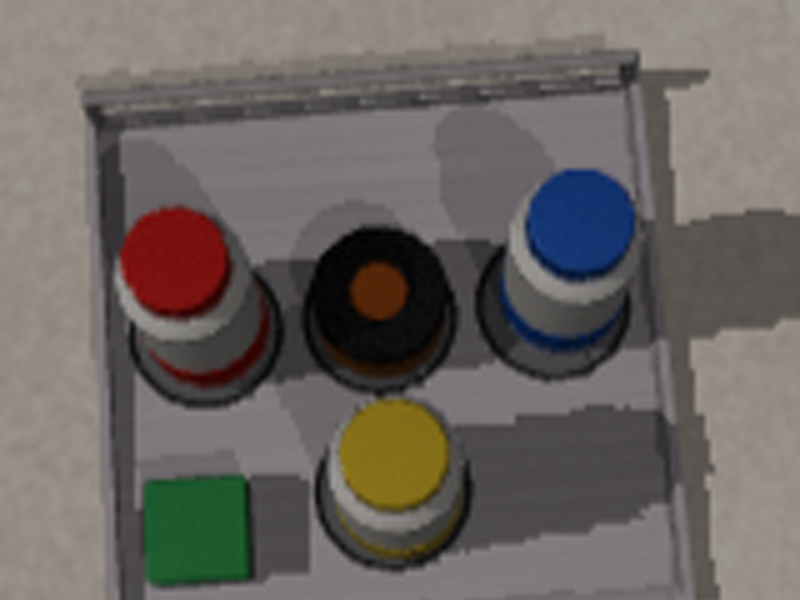

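```bash
python3 -m creep '[[[0,0,0,10],[0,0,0,10],[0,0,0,10],[0,0,0,10],[0,0,0,10],[0,0,0,10],[0,0,0,10.9],[0,0,0,0]]]' 0.75
```

```text
time: 1.1
tool_pos: [0.1796, 0.5195, 0.2049]
ee_rot: [-3.141, 0.001, 1.576]
wrist_force: [-0.6, 0.4, 0.0]
width: 0.0704
```

```bash
python3 -m creep '[[[-30,25,0,0],[-45,40,0,0],[-45,40,0,0],[-45,40,0,0],[-45,40,0,0],[-45,40,0,0],[-45,40,0,0],[-45,40,0,0]]]' && python3 -m creep '[[[-45,40,0,0],[-39,20,0,0],[0,0,0,0],[0,0,0,0]]]'; python3 - <<'E'
from bench import *
import cv2,numpy as np
s=snapshot("wrist");np.savez("w1.npz",**s);cv2.imwrite("pics/w1.png",s["color"][...,::-1]);print(s["fx"],s["cx"],s["cy"],s["extrinsics"],get_obs()["tool_pos"])
E
```

```text
time: 2.1
tool_pos: [0.4868, 0.1742, 0.2054]
ee_rot: [3.141, -0.0, 1.578]
wrist_force: [0.7, 0.1, -0.6]
width: 0.0705
time: 2.6
tool_pos: [0.5457, 0.0925, 0.2052]
ee_rot: [-3.141, -0.001, 1.576]
wrist_force: [0.1, 0.3, -0.2]
width: 0.0706
371.64829954431775 318.07103688687897 238.37631152220436 [[ 9.99986042e-01  4.85760491e-03 -2.07835508e-03 -5.44529245e-01]
 [ 5.22264248e-03 -9.68327588e-01  2.49628538e-01  6.01229369e-02]
 [-7.99931751e-04 -2.49635908e-01 -9.68339441e-01  4.15036665e-01]
 [ 0.00000000e+00  0.00000000e+00  0.00000000e+00  1.00000000e+00]] [0.54556493 0.09299427 0.20541849]
```

View pics/w1.png

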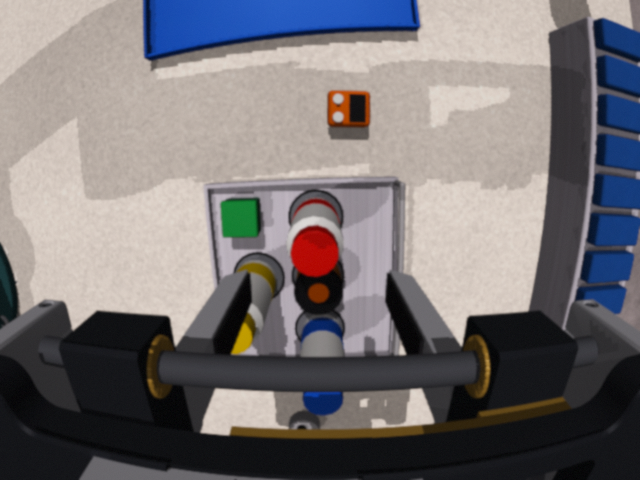

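The wrist view shows the red cap at (315,252) between the fingers, the jar dot at (318,293), and red's mark behind it at (316,213). The camera sits on the +y side, and right in the image is +x.

```bash
cat >> h.py <<'E'
def fray(s,uv,z):
    E=s["extrinsics"];R=E[:3,:3];c=-R.T@E[:3,3]
    a=np.array([uv[0]-s["cx"],uv[1]-s["cy"]]);r=np.hypot(*a);t=r/s["fx"]
    d=R.T@np.array([*(a/r*np.sin(t)),np.cos(t)]);return c+d*(z-c[2])/d[2]
E
python3 - <<'E'
from h import *
s=dict(np.load("w1.npz"))
for k,lo,hi,w,z in(("red",(0,160,150),(8,255,255),(285,228,345,280),.135),("jar",(5,140,80),(18,255,255),(300,275,335,310),.053),("green",(45,100,40),(85,255,255),(210,190,270,245),.033),("timer",(5,140,90),(18,255,255),(315,80,380,135),.02)):
    c=blob(s["color"],lo,hi,w);e=cv2.minAreaRect(c);b=cv2.boundingRect(c);print(k,e[0],b,fray(s,e[0],z))
for p in((147,55),(419,26)):print("tray near corners",fray(s,p,.016))
E
```

```text
red (313.79998779296875, 252.90000915527344) (291, 231, 47, 45) [0.54137585 0.08924822 0.135     ]
jar (318.058837890625, 292.7647399902344) (308, 284, 21, 19) [0.54451707 0.02431545 0.053     ]
green (239.5, 217.5) (221, 199, 38, 38) [0.4669786  0.09428937 0.033     ]
timer (348.5, 108.0) (328, 91, 42, 35) [0.57314038 0.20103547 0.02      ]
tray near corners [0.36198853 0.26883442 0.016     ]
tray near corners [0.64574433 0.29263869 0.016     ]
```

```bash
python3 -m creep '[[[-4,-3.5,0,0],[0,0,30,0],[0,0,45,0],[0,0,40,0],[0,0,19,0],[0,0,0,0],[0,0,0,0]]]' && python3 -m creep '[[[0,0,0,0],[0,0,0,0],[0,0,0,0],[0,0,0,0],[0,0,0,0],[0,0,0,0]]]' 0
```

```text
time: 3.52
tool_pos: [0.5432, 0.0886, 0.0729]
ee_rot: [3.139, -0.0, 1.575]
wrist_force: [0.1, -1.0, -0.2]
width: 0.0707
time: 4.28
tool_pos: [0.5429, 0.088, 0.0721]
ee_rot: [3.141, -0.0, 1.574]
wrist_force: [-0.8, -0.1, 3.3]
width: 0.0446
```

```bash
python3 -m creep '[[[0,0,-15,0],[0,0,-30,0],[0,0,-40,0],[20,0,-15,0],[40,9,0,0],[50,9,0,0],[50,9,0,0],[50,9,0,0]]]' && python3 -m creep '[[[40,9,0,0],[15,0,0,0],[0,0,0,0],[0,0,0,0]]]'
```

```text
time: 5.28
tool_pos: [0.5769, 0.301, 0.17]
ee_rot: [-3.139, 0.0, 1.575]
wrist_force: [0.3, 0.5, -1.3]
width: 0.0442
time: 5.78
tool_pos: [0.5865, 0.352, 0.1713]
ee_rot: [-3.141, 0.001, 1.573]
wrist_force: [0.5, -0.8, -1.8]
width: 0.0439
```

```bash
python3 -m creep '[[[0,0,20,0],[0,0,35,0],[0,0,30,0],[0,0,10,0],[0,0,4,0],[0,0,0,0],[0,0,0,0]]]' && python3 -m creep '[[[0,0,0,0],[0,0,0,0],[0,0,0,0],[0,0,0,0]]]' 0.75
```

```text
time: 6.65
tool_pos: [0.5877, 0.3535, 0.0744]
ee_rot: [3.139, -0.001, 1.574]
wrist_force: [0.6, -0.3, -1.5]
width: 0.0445
time: 7.15
tool_pos: [0.5868, 0.3533, 0.0727]
ee_rot: [3.141, -0.0, 1.574]
wrist_force: [0.6, -0.6, -0.8]
width: 0.0707
```

```bash
python3 -m creep '[[[0,0,-25,0],[0,0,-40,0],[0,0,-40,0],[-25,-8,-27,0],[-45,-16,0,0],[-50,-17,0,0],[-50,-17,0,0],[-50,-17,0,0]]]' && python3 -m creep '[[[-50,-17,0,0],[-40,-12,0,0],[-22,-5,0,0],[0,0,0,0],[0,0,0,0]]]'; cat > look.py <<'E'
import sys
from bench import *
from h import *
s=snapshot("wrist");np.savez(sys.argv[1]+".npz",**s);cv2.imwrite(f"pics/{sys.argv[1]}.png",s["color"][...,::-1]);print("tcp",get_obs()["tool_pos"])
H=dict(red=((0,160,120),(8,255,255),.135),yel=((20,130,90),(35,255,255),.135),blue=((100,120,90),(125,255,255),.135),jar=((5,140,80),(18,255,255),.053))
for k in sys.argv[2:]:
    lo,hi,z=H[k];c=blob(s["color"],lo,hi,(270,200,370,310));p=cv2.minAreaRect(c)[0];print(k,p,cv2.boundingRect(c),fray(s,p,z))
E
python3 look.py w2 yel
```

```text
time: 8.15
tool_pos: [0.5118, 0.1315, 0.2046]
ee_rot: [3.141, 0.0, 1.574]
wrist_force: [0.0, 0.6, 0.3]
width: 0.0706
time: 8.78
tool_pos: [0.479, 0.0215, 0.2046]
ee_rot: [3.141, -0.001, 1.574]
wrist_force: [0.4, -0.4, 0.7]
width: 0.0704
tcp [0.47904669 0.02172246 0.20447659]
yel (315.68963623046875, 247.22415161132812) (292, 222, 49, 51) [0.4761182  0.02260085 0.135     ]
```

View pics/w2.png

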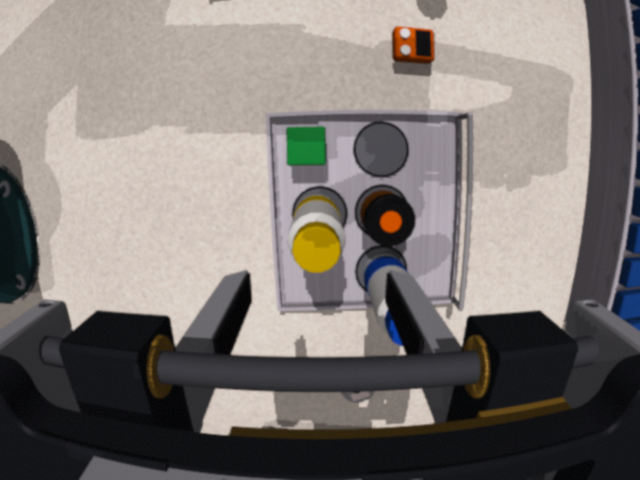

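The wrist view shows yellow's cap at (316,247), red's vacated mark at (381,149), and the jar still on its mark. I'll descend on yellow.

```bash
python3 -m creep '[[[0,-2,20,0],[0,0,45,0],[0,0,45,0],[0,0,22,0],[0,0,0,0],[0,0,0,0]]]' && python3 -m creep '[[[0,0,0,0],[0,0,0,0],[0,0,0,0],[0,0,0,0],[0,0,0,0],[0,0,0,0]]]' 0
```

```text
time: 9.57
tool_pos: [0.4779, 0.0214, 0.0737]
ee_rot: [3.14, -0.0, 1.575]
wrist_force: [0.4, 1.1, 0.5]
width: 0.0708
time: 10.32
tool_pos: [0.4774, 0.0208, 0.0731]
ee_rot: [3.14, 0.0, 1.574]
wrist_force: [0.6, 0.1, 3.4]
width: 0.0447
```

```bash
python3 -m creep '[[[0,0,-15,0],[0,0,-30,0],[0,0,-40,0],[20,-4,-15,0],[45,-9,0,0],[50,-11,0,0],[50,-11,0,0],[50,-11,0,0]]]' && python3 -m creep '[[[50,-11,0,0],[37,-9,0,0],[15,-2,0,0],[0,0,0,0],[0,0,0,0]]]' && python3 -m creep '[[[0,0,20,0],[0,0,35,0],[0,0,30,0],[0,0,10,0],[0,0,5,0],[0,0,0,0],[0,0,0,0]]]' && python3 -m creep '[[[0,0,0,0],[0,0,0,0],[0,0,0,0],[0,0,0,0]]]' 0.75
```

```text
time: 11.32
tool_pos: [0.429, 0.2369, 0.1722]
ee_rot: [-3.14, 0.001, 1.574]
wrist_force: [1.2, 0.1, -3.5]
width: 0.0448
time: 11.95
tool_pos: [0.4081, 0.3363, 0.1723]
ee_rot: [-3.141, 0.001, 1.573]
wrist_force: [0.8, 0.6, -3.0]
width: 0.0447
time: 12.82
tool_pos: [0.4086, 0.338, 0.0738]
ee_rot: [3.139, -0.001, 1.574]
wrist_force: [0.9, -0.3, -1.6]
width: 0.0445
time: 13.32
tool_pos: [0.4079, 0.3377, 0.0726]
ee_rot: [3.141, -0.0, 1.574]
wrist_force: [-0.1, 0.1, 0.3]
width: 0.0704
```

```bash
python3 -m creep '[[[0,0,-25,0],[0,0,-40,0],[0,0,-40,0],[-20,6,-27,0],[-45,16,0,0],[-52,20,0,0],[-52,20,0,0],[-52,20,0,0]]]' && python3 -m creep '[[[-52,20,0,0],[-52,20,0,0],[-38,14,0,0],[-16,4,0,0],[0,0,0,0],[0,0,0,0]]]'; python3 look.py w3 blue
```

```text
time: 14.32
tool_pos: [0.4909, 0.1153, 0.2047]
ee_rot: [3.141, -0.0, 1.574]
wrist_force: [0.5, 1.3, 0.2]
width: 0.0707
time: 15.08
tool_pos: [0.5487, -0.0395, 0.2046]
ee_rot: [3.142, -0.001, 1.576]
wrist_force: [0.4, 0.7, -0.2]
width: 0.0705
tcp [ 0.54875004 -0.03937251  0.20472231]
blue (319.7691955566406, 250.15382385253906) (297, 225, 48, 51) [ 0.54864843 -0.04051755  0.135     ]
```

Blue measures (0.5486, -0.0405), which agrees with the top view. Descend, grasp, and carry to the middle slot at (0.498, 0.3455).

```bash
python3 -m creep '[[[-1,0,20,0],[0,0,45,0],[0,0,45,0],[0,0,22,0],[0,0,0,0],[0,0,0,0]]]' && python3 -m creep '[[[0,0,0,0],[0,0,0,0],[0,0,0,0],[0,0,0,0],[0,0,0,0],[0,0,0,0]]]' 0
```

```text
time: 15.88
tool_pos: [0.5499, -0.0413, 0.0741]
ee_rot: [3.139, 0.0, 1.575]
wrist_force: [-0.0, 0.0, 0.3]
width: 0.0705
time: 16.62
tool_pos: [0.5496, -0.0421, 0.0732]
ee_rot: [3.14, 0.0, 1.574]
wrist_force: [-0.2, 1.1, 4.3]
width: 0.0441
```

```bash
python3 -m creep '[[[0,0,-20,0],[0,0,-40,0],[0,0,-45,0],[0,0,-30,0],[25,-3,-10,0],[45,-6,0,0],[52,-7,0,0],[52,-7,0,0]]]' && python3 -m creep '[[[52,-7,0,0],[52,-7,0,0],[52,-7,0,0],[40,-6,0,0],[17,-2,0,0],[0,0,0,0],[0,0,0,0]]]'
```

```text
time: 17.62
tool_pos: [0.5243, 0.1331, 0.2157]
ee_rot: [-3.138, 0.0, 1.573]
wrist_force: [0.9, 0.4, -1.3]
width: 0.0443
time: 18.5
tool_pos: [0.4961, 0.3434, 0.2171]
ee_rot: [-3.141, 0.001, 1.572]
wrist_force: [-0.5, 0.1, -1.9]
width: 0.0443
```

```bash
python3 -m creep '[[[0,2,20,0],[0,0,45,0],[0,0,45,0],[0,0,20,0],[0,0,10,0],[0,0,5,0],[0,0,0,0],[0,0,0,0]]]' && python3 -m creep '[[[0,0,0,0],[0,0,0,0],[0,0,0,0],[0,0,0,0]]]' 0.75 && python3 -m creep '[[[0,0,-25,0],[0,0,-40,0],[0,0,-40,0],[-20,0,-27,0],[-45,4,0,0],[-52,8,0,0],[-52,8,0,0],[-52,8,0,0]]]' && python3 -m creep '[[[-48,8,0,0],[-30,9,0,0],[-15,3,0,0],[0,0,0,0],[0,0,0,0]]]'; python3 look.py w4 jar; python3 - <<'E'
from bench import *
import cv2
s=snapshot("top");cv2.imwrite("pics/top1.png",s["color"][...,::-1])
E
```

```text
time: 19.5
tool_pos: [0.4985, 0.3452, 0.0737]
ee_rot: [3.14, -0.001, 1.574]
wrist_force: [0.0, -0.3, -2.4]
width: 0.0443
time: 20.0
tool_pos: [0.4979, 0.345, 0.0727]
ee_rot: [3.141, -0.0, 1.574]
wrist_force: [0.6, 0.2, 0.1]
width: 0.0703
time: 21.0
tool_pos: [0.5266, 0.1225, 0.2047]
ee_rot: [3.141, -0.0, 1.575]
wrist_force: [1.2, -1.1, 0.1]
width: 0.0702
time: 21.62
tool_pos: [0.5466, 0.0322, 0.2045]
ee_rot: [-3.141, -0.001, 1.575]
wrist_force: [0.1, 0.4, -0.1]
width: 0.0705
tcp [0.54659438 0.03232608 0.20450035]
jar (317.5, 232.0) (306, 221, 24, 23) [0.54473532 0.02462447 0.053     ]
```

View pics/top1.png

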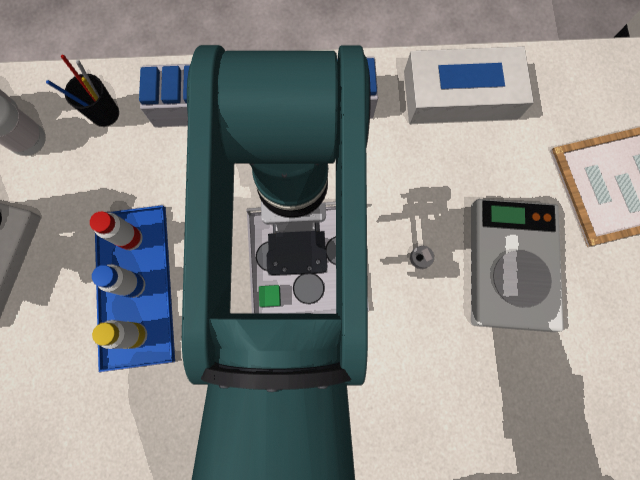

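View pics/w4.png

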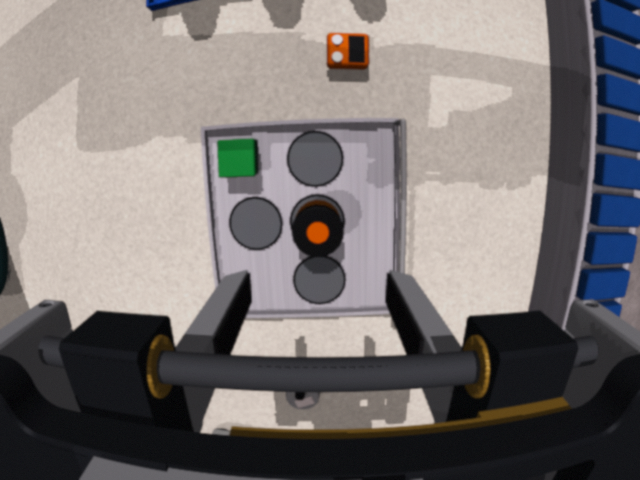

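All three bottles stand in the tray (caps at (104,223), (105,280), (105,335)), and the jar is alone with its dot at (318,232). The empty marks are at (316,158), (256,223) and (320,279).

```bash
python3 - <<'E'
from h import *
s=dict(np.load("w4.npz"))
for p in((316,158),(256,223),(320,279)):print(fray(s,p,.005))
E
python3 -m creep '[[[-8,-2,20,0],[0,0,45,0],[0,0,50,0],[0,0,40,0],[0,0,22,0],[0,0,9,0],[0,0,0,0],[0,0,0,0]]]' && python3 -m creep '[[[0,0,0,0],[0,0,0,0],[0,0,0,0],[0,0,0,0],[0,0,0,0],[0,0,0,0]]]' 0
```

```text
[0.54279651 0.09046942 0.005     ]
[0.47969126 0.02264419 0.005     ]
[ 0.54759221 -0.03956239  0.005     ]
time: 22.72
tool_pos: [0.546, 0.0233, 0.02]
ee_rot: [3.139, 0.0, 1.575]
wrist_force: [0.6, 0.4, -0.1]
width: 0.0705
time: 23.48
tool_pos: [0.5453, 0.023, 0.0191]
ee_rot: [3.14, 0.0, 1.574]
wrist_force: [-1.0, 0.5, 3.2]
width: 0.0482
```

```bash
python3 -m creep '[[[0,0,-20,0],[0,0,-45,0],[0,0,-50,0],[0,0,-35,0],[-25,-4,0,0],[-45,-8,0,0],[-52,-10,0,0],[-52,-10,0,0]]]' && python3 -m creep '[[[-52,-10,0,0],[-52,-10,0,0],[-45,-9,0,0],[-32,-6,0,0],[-16,-2,0,0],[0,0,0,0],[0,0,0,0]]]'; python3 - <<'E'
from h import *
for cam in("top","scene"):
    s=dict(np.load(cam+"0.npz"));d=s["depth"];v,u=np.mgrid[:480,:640]
    P=np.stack([(u-s["cx"])/s["fx"]*d,(v-s["cy"])/s["fy"]*d,d],-1);E=s["extrinsics"];W=(P-E[:3,3])@E[:3,:3]
    m=(np.hypot(W[...,0]-.476,W[...,1]+.348)<.075)&(d>0);z=W[...,2][m]
    print(cam,np.percentile(z,[5,25,50,75,95]))
    zt=np.percentile(z,75);k=(m&(abs(W[...,2]-zt)<.004)).astype(np.uint8)
    k=cv2.morphologyEx(k,cv2.MORPH_OPEN,np.ones((5,5)));q=W[k>0][:,:2];print(len(q),q.mean(0),q.min(0),q.max(0), cv2.minEnclosingCircle(q.astype(np.float32)))
E
python3 look.py w5
```

```text
time: 24.48
tool_pos: [0.5123, -0.1521, 0.1671]
ee_rot: [-3.139, -0.001, 1.575]
wrist_force: [1.7, -0.4, -1.2]
width: 0.0482
time: 25.35
tool_pos: [0.4774, -0.3468, 0.1682]
ee_rot: [-3.141, -0.001, 1.575]
wrist_force: [-0.2, -0.0, -2.0]
width: 0.0484
top [0.04170309 0.04371886 0.04580977 0.05476647 0.05667759]
2517 [ 0.47574386 -0.34836577] [ 0.42677489 -0.39896852] [ 0.52469532 -0.29927501] ((0.4767310917377472, -0.3491200804710388), 0.05058339238166809)
scene [0.03930537 0.04176614 0.04441695 0.05265537 0.05503085]
675 [ 0.47837742 -0.34435889] [ 0.42881878 -0.39592148] [ 0.52554596 -0.29533824] ((0.4768315255641937, -0.3458923101425171), 0.05088826268911362)
tcp [ 0.47749296 -0.34680568  0.16841125]
```

View pics/w5.png

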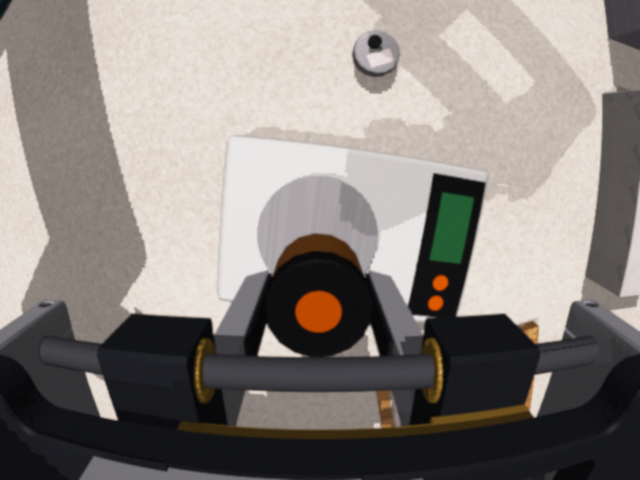

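The pan centre is (0.4765, -0.348) from both depth views and is visible at around (318,232), with the held jar centred over it. Shift about 2 mm and lower.

```bash
python3 -m creep '[[[-2.5,-1,20,0],[0,0,35,0],[0,0,25,0],[0,0,11,0],[0,0,5,0],[0,0,1.5,0],[0,0,0,0],[0,0,0,0]]]' && python3 -m creep '[[[0,0,0,0],[0,0,0,0],[0,0,0,0],[0,0,0,0]]]' 0.8 && python3 -m creep '[[[0,0,-20,0],[0,0,-45,0],[0,0,-50,0],[0,0,-20,0],[0,0,0,0],[0,0,0,0]]]'; python3 look.py w6 jar;  python3 - <<'E'
from h import *
s=dict(np.load("w6.npz"));c=blob(s["color"],(5,140,80),(18,255,255),(250,200,380,330));p=cv2.minAreaRect(c)[0];print(p,fray(s,p,.103))
E
```

```text
time: 26.4
tool_pos: [0.4765, -0.3511, 0.0719]
ee_rot: [3.14, 0.001, 1.574]
wrist_force: [-0.5, -0.4, -1.5]
width: 0.0486
time: 26.9
tool_pos: [0.4761, -0.3507, 0.071]
ee_rot: [3.141, 0.0, 1.574]
wrist_force: [-0.1, 0.9, 0.8]
width: 0.0751
time: 27.65
tool_pos: [0.4756, -0.3503, 0.2043]
ee_rot: [-3.14, -0.002, 1.574]
wrist_force: [-0.7, -0.1, -0.7]
width: 0.0755
tcp [ 0.47538496 -0.35011405  0.20373713]
jar (319.0, 237.5) (306, 225, 27, 26) [ 0.4748055  -0.36281027  0.053     ]
(319.0, 237.5) [ 0.47479027 -0.35010222  0.103     ]
```

View pics/w6.png

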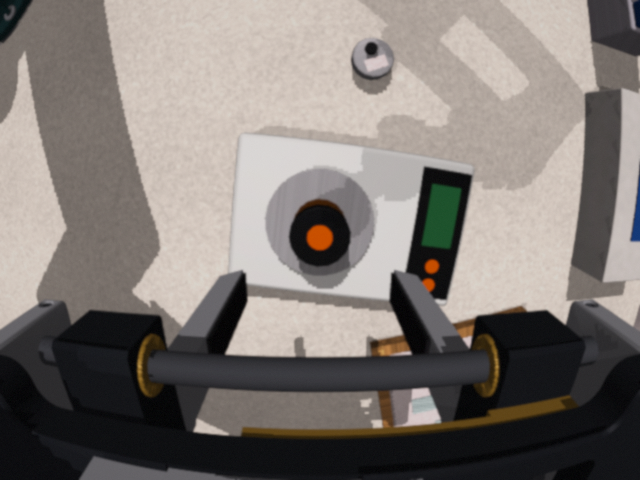

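The jar stands released on the pan at (0.475, -0.350), about 2.5 mm from the centre. Now blue back.

```bash
python3 -m creep '[[[30,0,0,0],[50,0,0,0],[55,2,0,0],[55,2,0,0],[55,2,0,0],[55,2,0,0],[55,2,0,0],[55,2,0,0]]]' 0.75 && python3 -m creep '[[[55,2,0,0],[55,2,0,0],[55,2,0,0],[50,2,0,0],[40,2,0,0],[25,1,0,0],[0,0,0,0],[0,0,0,0]]]'; python3 look.py w7 blue
```

```text
time: 28.7
tool_pos: [0.4857, 0.0611, 0.2041]
ee_rot: [-3.139, -0.0, 1.574]
wrist_force: [0.9, -0.1, -0.4]
width: 0.0706
time: 29.7
tool_pos: [0.4965, 0.3384, 0.2048]
ee_rot: [-3.14, 0.002, 1.574]
wrist_force: [0.5, -0.5, 0.1]
width: 0.0706
tcp [0.49667275 0.33814486 0.20523579]
blue (319.5, 237.5) (270, 200, 100, 76) [0.49601489 0.34632252 0.135     ]
```

View pics/w7.png

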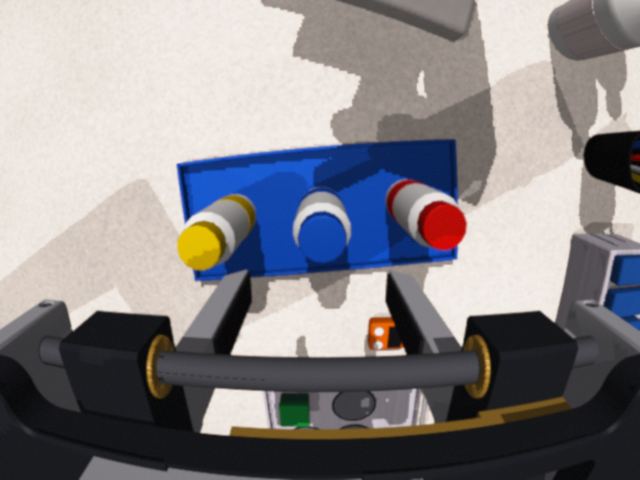

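The wrist view shows the bottles upright in the tray, with the blue cap at (323,237) between the fingers. I'm 7 mm short in y.

```bash
python3 -m creep '[[[7,1.5,15,0],[0,0,40,0],[0,0,45,0],[0,0,25,0],[0,0,7,0],[0,0,0,0],[0,0,0,0]]]' && python3 -m creep '[[[0,0,0,0],[0,0,0,0],[0,0,0,0],[0,0,0,0],[0,0,0,0],[0,0,0,0]]]' 0
```

```text
time: 30.62
tool_pos: [0.4993, 0.3469, 0.0758]
ee_rot: [3.139, -0.002, 1.574]
wrist_force: [0.1, -0.3, -0.1]
width: 0.0704
time: 31.38
tool_pos: [0.4986, 0.3465, 0.0744]
ee_rot: [3.141, -0.0, 1.574]
wrist_force: [0.3, -0.3, 2.9]
width: 0.0446
```

```bash
python3 -m creep '[[[0,0,-20,0],[0,0,-40,0],[0,0,-50,0],[0,0,-30,0],[-25,2,0,0],[-45,6,0,0],[-52,7,0,0],[-52,7,0,0]]]' && python3 -m creep '[[[-52,7,0,0],[-52,7,0,0],[-50,7,0,0],[-40,5,0,0],[-18.5,2,0,0],[0,0,0,0],[0,0,0,0]]]'
```

```text
time: 32.38
tool_pos: [0.5201, 0.171, 0.2125]
ee_rot: [-3.139, 0.001, 1.575]
wrist_force: [1.0, 0.0, -1.5]
width: 0.0447
time: 33.25
tool_pos: [0.5493, -0.0385, 0.2137]
ee_rot: [-3.141, -0.001, 1.576]
wrist_force: [-0.2, 0.2, -1.7]
width: 0.0445
```

Target tip z about 0.076, so down 137.

```bash
python3 -m creep '[[[-1.5,-0.5,20,0],[0,0,40,0],[0,0,45,0],[0,0,20,0],[0,0,9,0],[0,0,4,0],[0,0,0,0],[0,0,0,0]]]' && python3 -m creep '[[[0,0,0,0],[0,0,0,0],[0,0,0,0],[0,0,0,0]]]' 0.75 && python3 -m creep '[[[0,0,-20,0],[0,0,-45,0],[0,0,-45,0],[0,0,-20,0],[0,0,0,0],[0,0,0,0]]]'; python3 look.py w8 blue
```

```text
time: 34.25
tool_pos: [0.5499, -0.0415, 0.0773]
ee_rot: [3.139, 0.0, 1.574]
wrist_force: [-0.2, -0.5, -2.5]
width: 0.0442
time: 34.75
tool_pos: [0.5492, -0.0415, 0.0762]
ee_rot: [3.141, 0.0, 1.574]
wrist_force: [0.6, -0.4, -0.4]
width: 0.0704
time: 35.5
tool_pos: [0.5484, -0.0413, 0.2044]
ee_rot: [-3.139, -0.001, 1.574]
wrist_force: [-0.2, 0.6, 0.2]
width: 0.0706
tcp [ 0.54819821 -0.04128512  0.20399147]
blue (320.5, 248.5) (297, 224, 48, 50) [ 0.54869428 -0.04114994  0.135     ]
```

Blue is back within 1 mm. Next, yellow from (0.408, 0.338).

```bash
python3 -m creep '[[[25,-9,0,0],[45,-16,0,0],[52,-20,0,0],[52,-20,0,0],[52,-20,0,0],[52,-20,0,0],[52,-20,0,0],[35,-11,0,0]]]' && python3 -m creep '[[[15,-4,0,0],[0,0,0,0],[0,0,0,0]]]'; python3 look.py w9 yel
```

```text
time: 36.55
tool_pos: [0.4099, 0.3248, 0.2041]
ee_rot: [-3.139, 0.001, 1.576]
wrist_force: [-0.0, -0.5, -0.3]
width: 0.0704
time: 36.92
tool_pos: [0.4083, 0.3368, 0.2056]
ee_rot: [-3.141, 0.001, 1.573]
wrist_force: [0.1, 0.6, 0.1]
width: 0.0709
tcp [0.40844719 0.33677996 0.20579246]
yel (318.5, 244.0) (295, 219, 48, 51) [0.40730631 0.33989241 0.135     ]
```

```bash
python3 -m creep '[[[1,-0.5,15,0],[0,0,40,0],[0,0,45,0],[0,0,25,0],[0,0,7,0],[0,0,0,0],[0,0,0,0]]]' && python3 -m creep '[[[0,0,0,0],[0,0,0,0],[0,0,0,0],[0,0,0,0],[0,0,0,0],[0,0,0,0]]]' 0 && python3 -m creep '[[[0,0,-20,0],[0,0,-40,0],[0,0,-50,0],[0,0,-30,0],[-25,6,0,0],[-45,11,0,0],[-52,12,0,0],[-52,12,0,0]]]' && python3 -m creep '[[[-52,12,0,0],[-45,10,0,0],[-32,5,0,0],[-14,1,0,0],[0,0,0,0],[0,0,0,0]]]'
```

```text
time: 37.85
tool_pos: [0.4083, 0.3396, 0.0756]
ee_rot: [3.139, -0.002, 1.574]
wrist_force: [0.0, 0.1, -0.5]
width: 0.0705
time: 38.6
tool_pos: [0.4076, 0.3393, 0.0744]
ee_rot: [3.141, -0.001, 1.574]
wrist_force: [1.1, -0.3, 2.7]
width: 0.044
time: 39.6
tool_pos: [0.4482, 0.1637, 0.2125]
ee_rot: [-3.139, 0.0, 1.575]
wrist_force: [-0.2, -0.7, -2.3]
width: 0.0448
time: 40.35
tool_pos: [0.477, 0.0235, 0.2137]
ee_rot: [-3.141, -0.001, 1.575]
wrist_force: [-0.4, -0.2, -2.1]
width: 0.0442
```

```bash
python3 -m creep '[[[-1,0,20,0],[0,0,40,0],[0,0,45,0],[0,0,20,0],[0,0,9,0],[0,0,4,0],[0,0,0,0],[0,0,0,0]]]' && python3 -m creep '[[[0,0,0,0],[0,0,0,0],[0,0,0,0],[0,0,0,0]]]' 0.75 && python3 -m creep '[[[0,0,-20,0],[0,0,-45,0],[0,0,-45,0],[0,0,-20,0],[0,0,0,0],[0,0,0,0]]]'; python3 look.py w10 yel; python3 -m creep '[[[25,8,0,0],[45,15,0,0],[52,17,0,0],[52,17,0,0],[52,17,0,0],[52,17,0,0],[35,12,0,0],[18,6,0,0]]]' && python3 -m creep '[[[0,0,0,0],[0,0,0,0],[0,0,0,0]]]'; python3 look.py w11 red
```

```text
time: 41.35
tool_pos: [0.4782, 0.0214, 0.0772]
ee_rot: [3.139, 0.0, 1.574]
wrist_force: [-0.6, 1.3, -1.9]
width: 0.0446
time: 41.85
tool_pos: [0.4775, 0.0213, 0.0762]
ee_rot: [3.141, -0.0, 1.574]
wrist_force: [0.3, -0.3, 0.1]
width: 0.0705
time: 42.6
tool_pos: [0.4767, 0.0214, 0.2046]
ee_rot: [-3.139, -0.0, 1.574]
wrist_force: [-0.0, 0.7, -0.2]
width: 0.0704
tcp [0.47648281 0.02138319 0.20417255]
yel (321.5, 248.0) (298, 223, 48, 51) [0.47768603 0.02186934 0.135     ]
time: 43.65
tool_pos: [0.5846, 0.3545, 0.2027]
ee_rot: [-3.137, 0.002, 1.576]
wrist_force: [-0.1, 0.1, -0.4]
width: 0.0703
time: 44.02
tool_pos: [0.5851, 0.3516, 0.2061]
ee_rot: [-3.141, 0.0, 1.573]
wrist_force: [0.3, -0.4, 0.6]
width: 0.0698
tcp [0.58523574 0.35166924 0.2063376 ]
red (321.5000305175781, 241.50003051757812) (298, 217, 48, 49) [0.58625971 0.35635382 0.135     ]
```

```bash
python3 -m creep '[[[1.5,1,15,0],[0,0,40,0],[0,0,45,0],[0,0,25,0],[0,0,7,0],[0,0,0,0],[0,0,0,0]]]' && python3 -m creep '[[[0,0,0,0],[0,0,0,0],[0,0,0,0],[0,0,0,0],[0,0,0,0],[0,0,0,0]]]' 0 && python3 -m creep '[[[0,0,-20,0],[0,0,-40,0],[0,0,-50,0],[0,0,-30,0],[-25,-3,0,0],[-45,-8,0,0],[-52,-9,0,0],[-52,-9,0,0]]]' && python3 -m creep '[[[-45,-8,0,0],[-30,-6,0,0],[-15,-2,0,0],[0,0,0,0],[0,0,0,0]]]'
```

```text
time: 44.95
tool_pos: [0.5873, 0.3547, 0.0761]
ee_rot: [3.138, -0.002, 1.574]
wrist_force: [-0.7, 0.4, 0.2]
width: 0.0701
time: 45.7
tool_pos: [0.5865, 0.3543, 0.0744]
ee_rot: [3.141, -0.0, 1.574]
wrist_force: [-0.3, -0.0, 1.8]
width: 0.0445
time: 46.7
tool_pos: [0.5571, 0.1787, 0.2146]
ee_rot: [3.141, 0.0, 1.575]
wrist_force: [1.3, -0.7, -1.7]
width: 0.0442
time: 47.32
tool_pos: [0.5423, 0.0911, 0.214]
ee_rot: [-3.142, -0.001, 1.575]
wrist_force: [-0.2, -0.4, -1.3]
width: 0.0442
```

```bash
python3 -m creep '[[[-1,0,20,0],[0,0,40,0],[0,0,45,0],[0,0,20,0],[0,0,9,0],[0,0,4,0],[0,0,0,0],[0,0,0,0]]]' && python3 -m creep '[[[0,0,0,0],[0,0,0,0],[0,0,0,0],[0,0,0,0]]]' 0.75 && python3 -m creep '[[[0,0,-20,0],[0,0,-45,0],[0,0,-45,0],[0,0,-20,0],[0,0,0,0],[0,0,0,0]]]'; python3 look.py w12 red;  python3 -m creep '[[[0,0,-30,0],[30,-20,0,0],[45,-35,0,0],[45,-40,0,0],[45,-40,0,0],[45,-40,0,0],[45,-40,0,0],[30,-20,0,0]]]'; python3 -m creep '[[[30,-20,0,0],[0,0,0,0],[0,0,0,0]]]'; python3 - <<'E'
from bench import *
from h import *
s=snapshot("top");np.savez("top0.npz",**s);cv2.imwrite("pics/top2.png",s["color"][...,::-1]);t=snapshot("scene");np.savez("scene0.npz",**t)
c=blob(s["color"],(5,140,80),(18,255,255),(495,245,550,300));p=cv2.minAreaRect(c)[0];print("jar",p,ray(s,p,.103))
E
python3 m.py 2>&1 | grep -v corner
```

```text
time: 48.32
tool_pos: [0.543, 0.0892, 0.0773]
ee_rot: [3.139, -0.0, 1.574]
wrist_force: [-0.2, -0.1, -1.0]
width: 0.044
time: 48.82
tool_pos: [0.5422, 0.089, 0.0762]
ee_rot: [3.141, -0.0, 1.574]
wrist_force: [-0.5, 0.0, -0.4]
width: 0.0701
time: 49.58
tool_pos: [0.5415, 0.089, 0.2045]
ee_rot: [-3.139, 0.0, 1.574]
wrist_force: [-0.5, -0.0, -1.0]
width: 0.0707
tcp [0.54124355 0.08896503 0.20400554]
red (321.5, 247.5) (298, 224, 48, 48) [0.54244375 0.08986945 0.135     ]
time: 50.62
tool_pos: [0.3036, 0.3744, 0.2344]
ee_rot: [-3.139, 0.002, 1.577]
wrist_force: [1.0, -0.5, 0.2]
width: 0.0702
time: 51.0
tool_pos: [0.2861, 0.4024, 0.2348]
ee_rot: [-3.141, 0.002, 1.574]
wrist_force: [-0.1, 0.2, 0.2]
width: 0.0705
jar (535.5, 273.5) [ 0.47740456 -0.35027778  0.103     ]
top red [264.  240.7] [20. 20.] -> [0.5437 0.0886 0.135 ] box [0.5432 0.0886]
top blue [346.  234.2] [21. 21.] -> [ 0.5489 -0.0426  0.135 ] box [ 0.5483 -0.0433]
top yel [308.7 279.6] [21. 21.] -> [0.4786 0.0198 0.135 ] box [0.4787 0.0201]
Traceback (most recent call last):
  File "m.py", line 7, in <module>
    c=blob(img,lo,hi,W[k]);(u,v),wh,a=cv2.minAreaRect(c)
  File "h.py", line 8, in blob
    c=max(cs,key=cv2.contourArea)+np.array([x0,y0]);return c
      ~~~^^^^^^^^^^^^^^^^^^^^^^^^
ValueError: max() iterable argument is empty
```

View pics/top2.png

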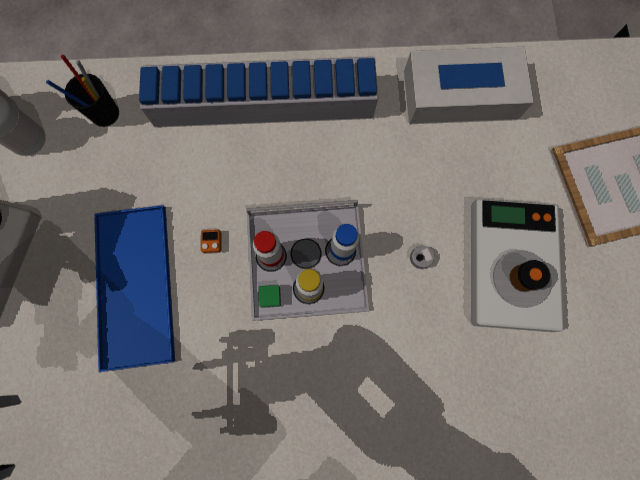

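The final top view shows the red cap at (264,241), blue (346,234) and yellow (309,280), all within a pixel or so of the start. The jar is on the pan at (535,273), and the bystanders haven't moved. The script error was only because the jar's old place is now empty.

```bash
python3 -c "
from bench import ticket
print(ticket.close_job())"
```

```text
the job is handed in; nothing more can be done
None
```

The job is done and handed in at about 51 s of the 144 s allowed. I moved the red, yellow and blue bottles to the blue side tray, stood the jar on the balance pan, then put blue, yellow and red back on their marks.

- **Bottles:** in the final top view each bottle is within about 2 mm of where the same camera saw it at the start, upright and released.
- **Jar:** it measured 2–3 mm from the pan centre in both the wrist and top views.
- **Bystanders:** by eye, the coverslip box, tally counter and timer show in their starting places; I did not re-measure them.
- **Arm:** it is parked clear of everything.
- **Checks that failed or disagreed:** the last re-measuring script stopped with an error because it looked for the jar in its old, now empty place. The second-camera (scene) check was therefore not computed. At the start the scene view read up to about 8 mm off the top view for the bottles. I put this down to the visible sides of the caps, and the wrist camera later agreed with the top view.

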